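# Wedge the reagent bottles tight in their carrying cradle

## Robot

A 6-joint arm with a two-finger parallel gripper is mounted at the origin on the work surface. World frame = base frame: x ahead of the robot, y to its left, z up, the work surface at z = 0. Lengths are in m, angles in degrees, forces in N, time in s.
With the tool pointing down it reaches from about 0.425 to 0.925 m from the base axis. Payload 12.5 kg.
Tool frame: the origin (TCP) lies on the centre line of the jaws, within the pads' length; the fingertips stand 8 mm ahead of it and the grasp point (between the pads) lies 11 mm behind it; z points along the fingers, x is the direction in which the jaws open and shut, and the axes are right-handed (so a half turn about z gives the same grasp; the last joint's range is limited). The gripper opens to 85 mm and grips with 20 to 120 N. Pads are 22 mm wide; open, the fingers measure 114 mm over their backs; the gripper's body (76 mm by 85 mm) begins 54 mm behind the grasp point. The pads swing forward as they close: fully open they stand 13 mm farther back than shut.
Start: joints at [67.747, 28.126, 89.318, -0, 62.55, -6.05], TCP at [0.174, 0.6, 0.239] pointing down, gripper open.
Joint ranges: [-177.58, 177.58], [-47.91, 125.51], [2.72, 160], [-65.01, 245.01], [3.68, 167.84], [-153.87, 153.87]. Speed limits (degrees/s): [127.2, 127.2, 159.86, 180, 180, 180].

## Interface

Orientations are given as a 3x3 rotation matrix whose columns are the frame's x, y, z axes.
In Python, from rig import manip gives the robot as it stands. Calls block until the motion is done:
- manip.movep(position, orientation): joint-space move of the TCP to a pose.
- manip.move_l(position, rotation=None, rate=0.15, stop_force=None): straight line of the TCP; rotation=None keeps the orientation; rate is the mean speed in m/s. With stop_force (N) it stops when the force on the tool has changed by that much, and returns True; else False.
- manip.movej(angles): joint-space move.
- manip.move_gripper(opening, force=None): finger opening in m; force is the grip in N (None keeps the last); returns when the fingers have stopped.
- manip.sleep(seconds).
- manip.ik(position, orientation): joint angles nearest the present ones, or None.
- manip.observe(): the state.
- manip.grab_frame(name): name is "scene" or "side" or "wrist"; returns the picture (384x512x3 uint8, red, green, blue); there is no depth.
- manip.get_calibration(name): a dict with "fx", "fy", "cx", "cy" (pixels), "pose" (4x4, takes a point from camera to world coordinates); the wrist camera has in their place "hand_eye" (4x4, takes a point from camera to tool coordinates, whose origin is the TCP and whose axes are the tool frame's). Camera axes: x right, y down, z forward; pixel columns grow to the right and rows downward; lengths in m; the calibration is good to about 2 mm. A picture is of the moment at which its call begins: read the wrist's pose just before it. get_calibration takes no time and is no camera call.
A pose or a line that the arm cannot do raises manip.PlanningError and nothing moves.
- manip.hand_in(): hands the job in, once; it reports no verdict.
Trained networks look in the newest picture that a camera, given by its name, has taken for a name from the list of things; names that differ only in an ending like _2 or _b are one class to them, and where a whole thing is asked for, a point or a joint stands for the part that bears it (a point fixed in the world has none). Each returns a list of dicts, best first, with "conf" (0 to 1); they miss things now and then, are a little off and sometimes report something else, mostly with a low value. They report only what shows in the picture. A call takes as long as a camera call. They do not tell look-alikes from the thing itself.
- manip.trace(camera, name): "region" (384x512 bool, what is visible of it) and "rect" ([left, top, width, height] in pixels, round what is visible of it).
- manip.pinpoint(camera, name): "at" ([column, row] in pixels: a listed point, or the origin of a listed thing).
The state is a dict: "time": time; "joint_pos": joint angles; "joint_velocities": joint speeds; "tau": joint torques, N m; "tcp_pos": TCP position; "eef_rot": TCP orientation; "ft_force": force on the tool from outside, world axes, zero at the start; "torque": the same for the moment, N m; "opening": finger opening in m.
Only numpy, scipy, OpenCV 4.12 (cv2) and the standard library are available. Lean on these libraries where they do the work, as an engineer would, in place of code of your own. Each camera call takes 0.05 s, during which the arm holds its last target.

## Task

Stand the third square bottle upright in the empty place of the wooden bottle cradle, beside the two that are already there. Then lay the tapered wooden wedge flat in the gap between the fixed stop block and the sliding shoe next to that bottle, and push it in firmly, thin end first, until it jams and the row of bottles is clamped tight against the sprung end pad; do not use brute force, as the bottles are glass. Let go, and leave everything else on the bench where it is.

Things in the scene. Friction and masses are not known exactly. Their poses are not given: they have to be found in the camera images.
- cradle: Wooden bottle cradle, fixed to the bench. Origin on the bench under the trough's middle line; x across the trough, away from the robot, y along the row, z up. Floor 6 mm thick. The trough is 52 mm wide (x -26 to 26 mm) between two 10 mm walls, tops 30 mm above the bench, from y = -25 to 140 mm; its -y end is open to the wedge lane.
- pad_face (a point): Middle of the face of the sprung end pad that closes the trough at its +y end (cradle y = 98 mm), 46 mm wide, top 59 mm above the bench. The pad yields up to 9 mm towards +y at 5 N per mm; bottles are clamped against it.
- shoe: Wooden shoe that closes the -y end of the empty place; it slides freely along the cradle's y, up to 30 mm towards +y from its start stop (cradle y = -53 mm). Origin: middle (in x) of the foot of its flat face, 6 mm above the bench; axes as the cradle's. 52 mm long in x, 40 mm tall. Its -y face is slanted 1 in 4: the shoe is 7.5 mm thick at x = -26 and 20.5 mm at x = 26 mm.
- lane (a point): Point on the floor of the wedge lane (cradle x = 0, y = -66 mm, 6 mm above the bench). The floor here runs from cradle y = -122 to -36 mm and from x = -151 mm (a tongue towards the robot) to 42 mm, with no wall in front or behind. The wedge is slid in here straight along +x, between shoe (+y side) and stop block (-y side); this gap narrows towards +x.
- stop_about (a point): Where the stop block's face roughly is (cradle x = 0, y = -80 mm, 23 mm above the bench): a fixed wooden block 34 mm tall on the lane floor; its straight face, along x from -60 to 35 mm, looks to +y. It is refitted each time within 4.5 mm either way in y and this point does not follow it, so its place and how deep the wedge goes must be felt.
- bottle1: Amber square glass bottle, already in the trough next to the end pad. 46 x 46 mm, body 80 mm tall, then a shoulder narrowing to 26 mm at 92 mm, a black round cap 30 mm across from 94 to 122 mm; about 0.16 kg. Origin: centre of the underside, z up, x and y square to its sides.
- bottle2: The same kind of bottle, in the trough beside bottle1 towards -y, with a few mm of slack. The empty place is on its -y side, up to the shoe: 51 to 56 mm long. The caps of neighbours are close together: keep the fingers to the x sides.
- bottle3: The same kind of bottle, standing on the bench to the robot's left, to be stood in the cradle. It must be square to the trough (any of its four sides first).
- wedge: Light wooden wedge lying flat on the bench, robot's right; 160 mm long, 32 mm tall, about 0.11 kg. Origin: underside, middle of its straight tail (35 mm wide, x -30 (butt face) to 30 mm); x points to the thin end, z up. It tapers from x = 30 mm to 10 mm wide at x = 130 mm: -y side straight (y = -17.5 mm), +y side slanted 1 in 4 (y 17.5 to -7.5 mm).
- wedge_nose (a point): Middle of the wedge's thin end face, 16 mm above its underside (wedge x = 130, y = -12.5 mm). In place the wedge's axes are parallel to the cradle's: straight side to the stop, slanted side to the shoe. It takes up the slack, then jams by friction with this point some 40 to 100 mm past the cradle's x = 0; a push of 15 to 18 N on the butt clamps well.
- block: Straight wooden packing block without taper, 160 x 35 x 32 mm, lying near the wedge; not used. Origin: centre of its underside. Leave it.
- round_bottle: Amber round bottle 48 mm across, 122 mm tall, standing near bottle3; not used. Origin: centre of its underside. Leave it.
- beaker: Glass beaker 68 mm across, 85 mm tall, on the bench. Origin: centre of its underside. Leave it.
- cylinder: Glass measuring cylinder, foot 60 mm across, 170 mm tall. Origin: centre of its underside. Leave it.
- pen: Green pen, 11 mm thick, 130 mm long, lying on the bench. Leave it.
- stopper: Cork stopper, 32 mm across, 25 mm tall. Leave it.
Mind the look-alikes: they are no part of the job. What is shaped like the bottle2 but green is not meant.

How it is judged:
By the outcome, as a careful person would: the job done as asked, in the order asked, and still so for the second after the job is handed in, with the robot touching nothing.
It also fails if it takes over 72 s, if anything falls off the work surface, if the arm or the gripper's body presses on something with over 40 N, if the wrist force passes 120 N, or if a joint passes its speed limit or range.

## Working session

There is one attempt and no reset: what is moved stays moved. The work goes in short steps, each a Python script; the robot and the scene stay as the last script left them, time stands still between calls to the robot, and variables do not carry over. Pictures are saved under pics/ and viewed, and the job is handed in when it is done.

```bash
ls; mkdir -p pics; cat > h.py <<'E'
import numpy as np, cv2
from rig import manip
def snap(c,fn=None):
    im=manip.grab_frame(c)
    if fn: cv2.imwrite('pics/'+fn,im[:,:,::-1])
    return im
def campose(c,st=None):
    k=manip.get_calibration(c)
    if 'pose' in k: return k,np.array(k['pose'])
    st=st or manip.observe()
    T=np.eye(4);T[:3,:3]=np.array(st['eef_rot']);T[:3,3]=st['tcp_pos']
    return k,T@np.array(k['hand_eye'])
def ray(c,uv,z,st=None):
    k,P=campose(c,st)
    d=P[:3,:3]@np.array([(uv[0]-k['cx'])/k['fx'],(uv[1]-k['cy'])/k['fy'],1])
    return P[:3,3]+d*(z-P[2,3])/d[2]
def proj(c,p,st=None):
    k,P=campose(c,st)
    q=P[:3,:3].T@(np.asarray(p)-P[:3,3])
    return np.array([k['fx']*q[0]/q[2]+k['cx'],k['fy']*q[1]/q[2]+k['cy']])
E
python3 - <<'E'
from h import *
np.set_printoptions(precision=4,suppress=True)
for c in ['scene','side','wrist']:
    snap(c,c+'0.png'); print(c,manip.get_calibration(c))
    for n in ['cradle','pad_face','shoe','lane','stop_about','bottle1','bottle3','wedge','wedge_nose','block','round_bottle']:
        print(n,[(np.round(d['at'],1),round(d['conf'],2)) for d in manip.pinpoint(c,n)])
print(manip.observe())
E
```

```text
pics
scene {'fx': 424.41981893931813, 'fy': 424.41981893931813, 'cx': 259.10695987814336, 'cy': 192.3531867953778, 'pose': array([[ 0.1393,  0.7817, -0.608 ,  1.2457],
       [ 0.9902, -0.1162,  0.0775, -0.0926],
       [-0.0101, -0.6128, -0.7902,  0.8897],
       [ 0.    ,  0.    ,  0.    ,  1.    ]])}
cradle [(array([288.3, 219.4]), 0.6)]
pad_face [(array([317.8, 201. ]), 0.74)]
shoe [(array([261.6, 226.4]), 0.55), (array([254.4, 225.2]), 0.52)]
lane [(array([255.5, 226.2]), 0.62), (array([170.7, 178.6]), 0.52)]
stop_about [(array([251.3, 226.6]), 0.76)]
bottle1 [(array([310.5, 213.4]), 0.76), (array([291.1, 222.1]), 0.74), (array([317.8, 152.5]), 0.65), (array([317.2, 264.1]), 0.59)]
bottle3 [(array([310.5, 213.4]), 0.76), (array([291.1, 222.1]), 0.74), (array([317.8, 152.5]), 0.65), (array([317.2, 264.1]), 0.59)]
wedge [(array([169.8, 177.1]), 0.92), (array([414.1, 183.3]), 0.65), (array([199.3, 202.6]), 0.29), (array([257.1, 230.6]), 0.26)]
wedge_nose [(array([198.3, 201.8]), 0.75)]
block [(array([117.1, 175.2]), 0.96), (array([251.6, 228.2]), 0.61)]
round_bottle [(array([364.9,
[... 1052 characters left out ...]
e []
shoe []
lane []
stop_about []
bottle1 [(array([ 66. , 371.7]), 0.5)]
bottle3 [(array([ 66. , 371.7]), 0.5)]
wedge []
wedge_nose []
block []
round_bottle []
{'time': 1.8, 'joint_pos': array([67.7456, 28.1276, 89.3185,  0.002 , 62.5499, -6.0542]), 'joint_velocities': array([ 0.0185, -0.0226,  0.0335,  0.0559,  0.0258, -0.0017]), 'tau': array([ -0.0014, -61.8273, -26.183 ,  -0.0002,   0.0005,   0.    ]), 'tcp_pos': array([0.1744, 0.6002, 0.2393]), 'eef_rot': array([[ 0.279 ,  0.9603, -0.    ],
       [ 0.9603, -0.279 ,  0.0001],
       [ 0.0001, -0.    , -1.    ]]), 'ft_force': array([-0.8511, -0.0632,  0.0607]), 'torque': array([-0.0497, -0.0142, -0.035 ]), 'opening': 0.08549301681793496}
```

View pictures.

View pics/scene0.png

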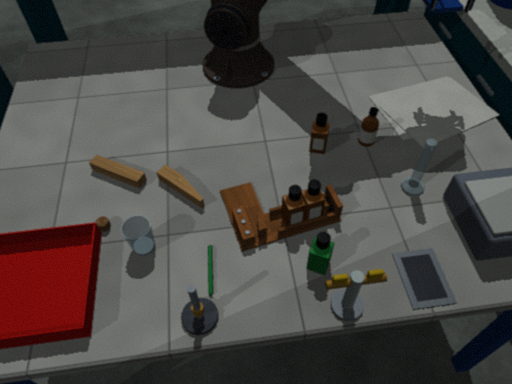

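View pics/side0.png

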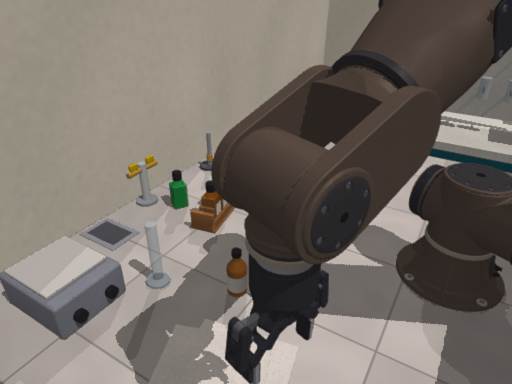

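View pics/wrist0.png

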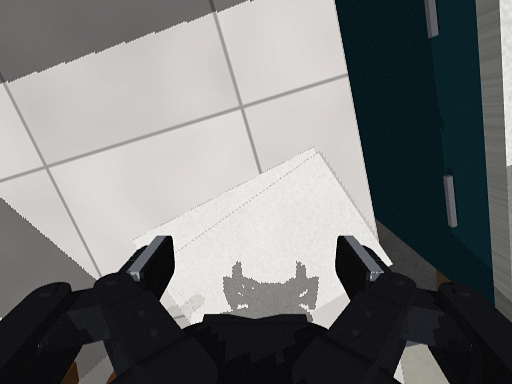

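```bash
python3 - <<'E'
from h import *
np.set_printoptions(precision=4,suppress=True)
for n,uv,z in [('cradle',(288.3,219.4),0),('pad',(317.8,201),.0325),('shoe',(261.6,226.4),.006),('lane',(255.5,226.2),.006),('stop',(251.3,226.6),.023),('b',(310.5,213.4),.006),('b',(291.1,222.1),.006),('b',(317.8,152.5),0),('b',(317.2,264.1),0),('wedge',(169.8,177.1),0),('nose',(198.3,201.8),.016),('block',(117.1,175.2),0),('rb',(364.9,140.3),0)]: print(n,ray('scene',uv,z))
for n,uv,z in [('cradle',(223.6,207.9),0),('pad',(207.1,211.6),.0325),('b',(211.9,214.7),.006),('b',(180.6,206.9),0),('rb',(233.9,288.8),0)]: print('side',n,ray('side',uv,z))
print(ray('wrist',(66,371.7),0))
E
```

```text
cradle [0.6576 0.0555 0.    ]
pad [0.6351 0.1335 0.0325]
shoe [ 0.6725 -0.0147  0.006 ]
lane [ 0.6697 -0.0296  0.006 ]
stop [ 0.6805 -0.0411  0.023 ]
b [0.6518 0.1135 0.006 ]
b [0.6706 0.06   0.006 ]
b [0.4432 0.1805 0.    ]
b [0.7917 0.0996 0.    ]
wedge [ 0.4729 -0.2398  0.    ]
nose [ 0.5809 -0.1655  0.016 ]
block [ 0.4446 -0.3835  0.    ]
rb [0.416  0.3272 0.    ]
side cradle [0.6589 0.0435 0.    ]
side pad [0.6587 0.1285 0.0325]
side b [0.6614 0.1027 0.006 ]
side b [0.7805 0.1122 0.    ]
side rb [0.4292 0.3275 0.    ]
[ 0.4269  0.1846 -0.    ]
```

```bash
python3 - <<'E'
from h import *
np.set_printoptions(precision=4,suppress=True)
R=np.array([[0,1,0],[1,0,0],[0,0,-1.]])
manip.movep([0.57,0.03,0.27],R)
st=manip.observe(); np.savez('st1.npz',p=st['tcp_pos'],R=st['eef_rot'])
print(st['time'],st['tcp_pos'],st['joint_pos'])
snap('wrist','w1.png');snap('scene','s1.png');snap('side','sd1.png')
Z={'cradle':0,'pad_face':.0325,'shoe':.006,'lane':.006,'stop_about':.023,'bottle1':.006,'wedge':0,'wedge_nose':.016}
for c in ['wrist','side','scene']:
  for n in Z:
    for d in manip.pinpoint(c,n): print(c,n,np.round(d['at'],1),round(d['conf'],2),ray(c,d['at'],Z[n],st))
print(manip.observe()['time'])
E
```

```text
4.2667 [0.5699 0.0306 0.27  ] [ -3.5546  21.9658  94.8226   0.0042  63.2134 -93.5992]
wrist cradle [262.5 229.1] 0.9 [0.6742 0.0435 0.    ]
wrist pad_face [324.  222.8] 0.93 [0.6506 0.1323 0.0325]
wrist shoe [226.2 232.8] 0.72 [ 0.678  -0.0142  0.006 ]
wrist lane [220.5 234. ] 0.95 [ 0.68   -0.0233  0.006 ]
wrist stop_about [211.5 240.8] 0.93 [ 0.6837 -0.0351  0.023 ]
wrist bottle1 [276.7 223.7] 0.9 [0.6626 0.0655 0.006 ]
wrist bottle1 [364.6  61.5] 0.83 [0.4297 0.1784 0.006 ]
wrist bottle1 [307.3 216.6] 0.56 [0.6507 0.1129 0.006 ]
wrist bottle1 [474.5  54. ] 0.27 [0.4206 0.3238 0.006 ]
wrist wedge [ 66.8 105.7] 0.62 [ 0.4859 -0.2354  0.    ]
wrist wedge [492.4 188.9] 0.46 [0.6078 0.3963 0.    ]
wrist wedge [210.6 240.5] 0.31 [ 0.6941 -0.0405 -0.    ]
wrist wedge_nose [126.  177.4] 0.7 [ 0.5862 -0.1568  0.016 ]
wrist wedge_nose [274.8 224. ] 0.47 [0.659  0.0617 0.016 ]
side cradle [223.1 208.9] 0.59 [0.6568 0.0493 0.    ]
side pad_face [205.9 212.2] 0.93 [0.6598 0.1331 0.0325]
side shoe [228.5 195.9] 0.41 [ 0.6828 -0.0195  0.006 ]
side lane [225.  189.8] 0.79 [ 0.7167 -0.0475  0.006 
[... 570 characters left out ...]
  ]
scene pad_face [318.5 203.5] 0.82 [0.6429 0.1335 0.0325]
scene pad_face [118.9 173.7] 0.34 [ 0.4693 -0.3684  0.0325]
scene shoe [260.2 227.4] 0.52 [ 0.6749 -0.0186  0.006 ]
scene shoe [168.8 181.2] 0.17 [ 0.4923 -0.2416  0.006 ]
scene lane [253.3 231. ] 0.75 [ 0.6829 -0.0369  0.006 ]
scene stop_about [252.6 227. ] 0.56 [ 0.6821 -0.0381  0.023 ]
scene bottle1 [311.5 213. ] 0.96 [0.6509 0.1162 0.006 ]
scene bottle1 [318.9 267.6] 0.91 [0.8042 0.1002 0.006 ]
scene bottle1 [289.1 219.4] 0.65 [0.6619 0.0565 0.006 ]
scene bottle1 [315.4 148.7] 0.58 [0.4331 0.1752 0.006 ]
scene wedge [172.  178.9] 0.89 [ 0.4803 -0.2339  0.    ]
scene wedge_nose [200.3 200.8] 0.61 [ 0.5785 -0.1603  0.016 ]
5.6167
```

View pics/w1.png

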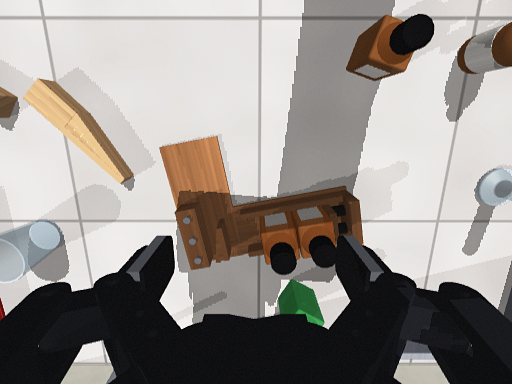

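View pics/s1.png

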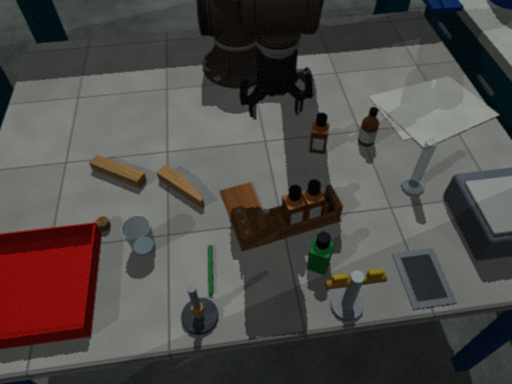

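View pics/sd1.png

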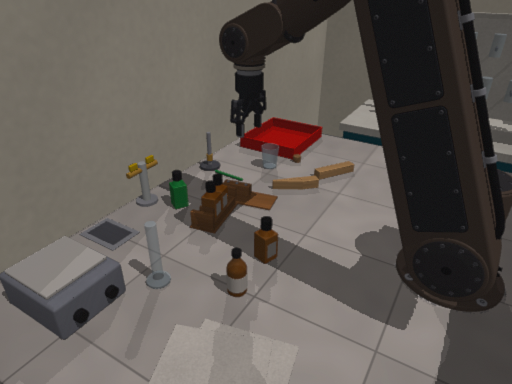

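```bash
python3 - <<'E'
import cv2
im=cv2.imread('pics/w1.png')
cv2.imwrite('pics/w1a.png',cv2.resize(im[125:285,150:375],None,fx=3.5,fy=3.5,interpolation=cv2.INTER_CUBIC))
cv2.imwrite('pics/w1b.png',cv2.resize(im[0:100,330:512],None,fx=4,fy=4,interpolation=cv2.INTER_CUBIC))
cv2.imwrite('pics/w1c.png',cv2.resize(im[65:195,0:150],None,fx=4.5,fy=4.5,interpolation=cv2.INTER_CUBIC))
E
```

```text
(no output)
```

View pics/w1a.png

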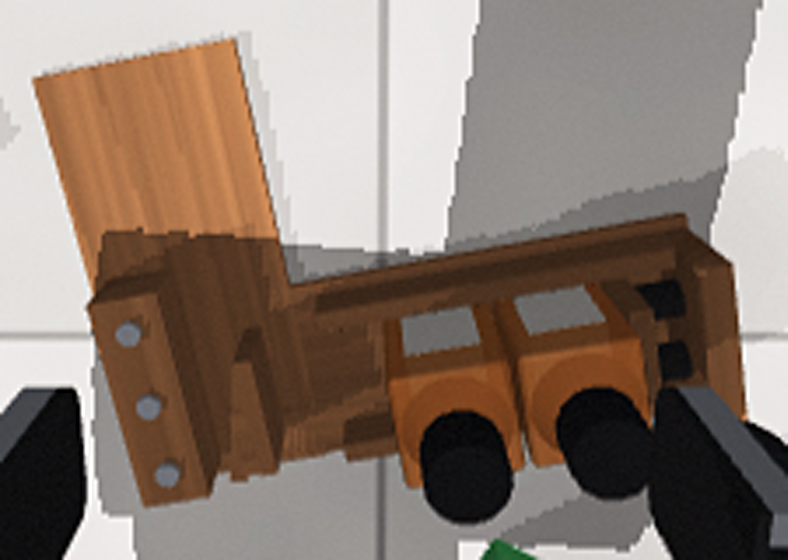

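View pics/w1b.png

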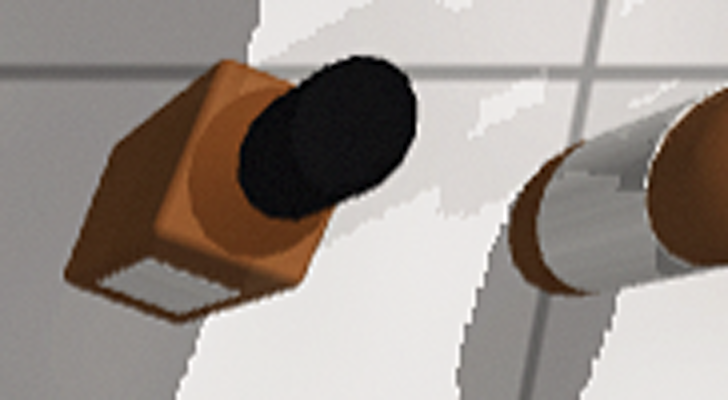

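View pics/w1c.png

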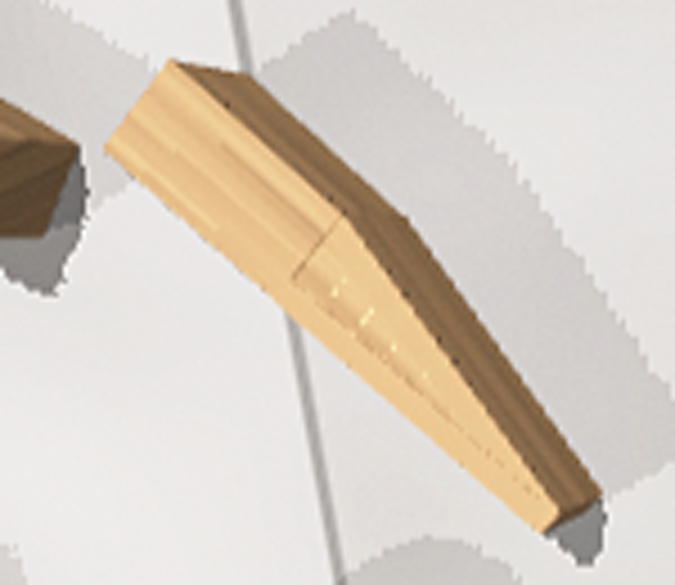

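```bash
cat > fit.py <<'E'
from h import *
from scipy.optimize import least_squares
np.set_printoptions(precision=4,suppress=True)
def load(f): 
    d=np.load(f); return {'tcp_pos':d['p'],'eef_rot':d['R']}
def fit(pts,st,x0,extra=0,cam='wrist'):
    # pts: list (uv, local xyz mm or func)
    def w(q,l):
        l=np.array(l(q) if callable(l) else l)/1000
        c,s=np.cos(q[2]),np.sin(q[2]); return [q[0]+c*l[0]-s*l[1],q[1]+s*l[0]+c*l[1],l[2]]
    f=lambda q:np.concatenate([proj(cam,w(q,l),st)-uv for uv,l in pts])
    r=least_squares(f,x0,loss='soft_l1',x_scale=[.01,.01,.1]+[1.]*(len(x0)-3)); return r.x,r.fun.reshape(-1,2)
E
python3 - <<'E'
from fit import *
st=load('st1.npz')
cr=lambda o,s,u:np.array(o)+np.array(u)/s-0.5+0.5/s
A=lambda *u:cr((150,125),3.5,u); B=lambda *u:cr((330,0),4,u); C=lambda *u:cr((0,65),4.5,u)
q,r=fit([(A(35,77),(-151,-122,6)),(A(235,38),(-151,-36,6)),(A(686,213),(-36,140,30)),(A(160,280),lambda q:(-60,q[3],40)),(A(210,495),lambda q:(35,q[3],40))],st,[.67,.04,-.2,-80.])
print('cradle',q,np.degrees(q[2]));print(r)
qc=q
def w(q,l):
    c,s=np.cos(q[2]),np.sin(q[2]); return np.array([q[0]+(c*l[0]-s*l[1])/1e3,q[1]+(s*l[0]+c*l[1])/1e3,l[2]/1e3])
for n,l in [('pad',(0,98,32.5)),('shoe',(0,-53,6)),('lane',(0,-66,6)),('stop',(0,-80,23))]: print(n,w(q,l),proj('wrist',w(q,l),st))
q,r=fit([(C(175,60),(-30,17.5,32)),(C(107,150),(-30,-17.5,32)),(C(343,212),(30,17.5,32)),(C(560,513),(130,-7.5,32)),(C(543,533),(130,-17.5,32)),(C(600,493),(130,-7.5,0)),(C(408,218),(30,17.5,0)),(C(247,73),(-30,17.5,0))],st,[.48,-.235,.7])
print('wedge',q,np.degrees(q[2]));print(r)
# bottle3: image right=+y, down=+x
for yaw0 in [0.3]:
    q,r=fit([(B(228,62),(-22.5,-22.5,80)),(B(155,232),(22.5,-22.5,80)),(B(303,283),(22.5,22.5,80)),(B(115,150),(-22.5,-22.5,0)),(B(68,278),(22.5,-22.5,0)),(B(180,322),(22.5,22.5,0))],st,[.43,.178,-yaw0])
    print('b3',q,np.degrees(q[2]));print(r)
# in cradle frame: bottle2 top-left corners, shoe top
def inv(p):
    d=(p[:2]-qc[:2])*1e3;c,s=np.cos(qc[2]),np.sin(qc[2]);return np.array([c*d[0]+s*d[1],-s*d[0]+c*d[1]])
for n,u,z in [('b2 nl',(390,383),86),('b2 nr',(510,365),86),('b2 fl',(412,487),86),('b1 nr',(632,337),86),('shoe top',(265,362),46),('shoe far',(280,470),46),('shoe near r',(255,335),46)]:
    print(n,inv(ray('wrist',A(*u),z/1e3,st)))
E
```

```text
cradle [  0.6632   0.0437   0.2193 -87.033 ] 12.562151570300756
[[-0.791  -0.2858]
 [-0.5918 -2.3349]
 [ 8.7719  1.7872]
 [-1.0635  2.2578]
 [ 2.0678 -0.4365]]
pad [0.6419 0.1394 0.0325] [329.2578 217.2299]
shoe [ 0.6747 -0.008   0.006 ] [230.0701 230.9069]
lane [ 0.6776 -0.0207  0.006 ] [222.1018 232.5637]
stop [ 0.6806 -0.0343  0.023 ] [211.931  238.9252]
wedge [ 0.4865 -0.2371  0.7748] 44.39094271156719
[[-1.242  -0.6266]
 [-1.4144 -0.2591]
 [ 0.3213  0.7604]
 [ 0.3838  0.1105]
 [-0.2821  0.5296]
 [ 1.2627  0.0352]
 [ 0.0878 -0.0899]
 [ 0.5925 -0.1309]]
b3 [ 0.4251  0.1831 -0.3129] -17.92992529339277
[[-0.2203 -2.4284]
 [ 0.2241 -0.0325]
 [ 0.6924  1.0046]
 [-0.1633 -1.8061]
 [-1.6689  1.0967]
 [ 0.343   0.9316]]
b2 nl [-19.187   -0.6158]
b2 nr [-16.6354  43.0449]
b2 fl [23.7232 -1.4822]
b1 nr [-17.7479  87.4904]
shoe top [-21.6327 -50.9362]
shoe far [ 26.8863 -56.743 ]
shoe near r [-33.8209 -51.9941]
```

```bash
python3 - <<'E'
from fit import *
a=np.radians(12)
c,s=np.cos(a),np.sin(a)
R=np.array([[-s,c,0],[c,s,0],[0,0,-1.]])
manip.movep([0.635,0.02,0.22],R)
st=manip.observe(); np.savez('st2.npz',p=st['tcp_pos'],R=st['eef_rot'])
print(st['time'],st['tcp_pos'])
im=snap('wrist','w2.png')
cv2.imwrite('pics/w2a.png',cv2.resize(im[80:310,110:390,::-1],None,fx=2.6,fy=2.6,interpolation=cv2.INTER_CUBIC))
Z={'cradle':0,'pad_face':.0325,'shoe':.006,'lane':.006,'stop_about':.023,'bottle1':.006}
for n in Z:
    for d in manip.pinpoint('wrist',n): print(n,np.round(d['at'],1),round(d['conf'],2),ray('wrist',d['at'],Z[n],st))
E
```

```text
6.0417 [0.6349 0.0199 0.219 ]
cradle [268.4 201.7] 0.69 [0.6722 0.0471 0.    ]
cradle [  0.  153.5] 0.52 [ 0.6801 -0.3075  0.    ]
pad_face [344.1 203.4] 0.77 [0.6457 0.1354 0.0325]
pad_face [320.3 199.3] 0.21 [0.6466 0.1052 0.0325]
shoe [224.2 198.5] 0.95 [ 0.6783 -0.0122  0.006 ]
lane [213.6 196.8] 0.86 [ 0.6788 -0.0264  0.006 ]
stop_about [267.8 202.7] 0.71 [0.667 0.044 0.023]
stop_about [201.6 203.1] 0.64 [ 0.6849 -0.0384  0.023 ]
stop_about [215.5 198.6] 0.18 [ 0.6754 -0.0221  0.023 ]
bottle1 [318.8 199.8] 0.9 [0.6541 0.1116 0.006 ]
bottle1 [282.8 196.9] 0.89 [0.66   0.0637 0.006 ]
bottle1 [282.2 285.1] 0.75 [0.7906 0.094  0.006 ]
bottle1 [428.4  24.1] 0.58 [0.4279 0.1777 0.006 ]
```

View pics/w2a.png

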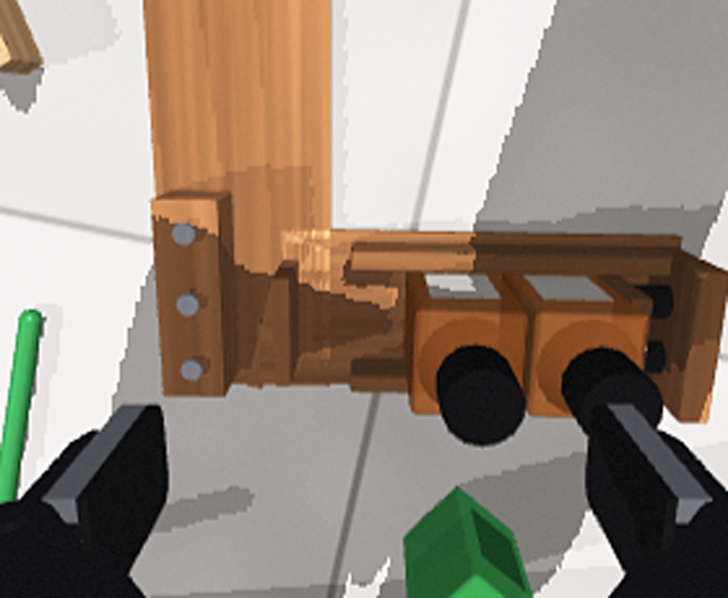

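```bash
cat >> fit.py <<'E'
def w(q,l):
    c,s=np.cos(q[2]),np.sin(q[2]); return np.array([q[0]+(c*l[0]-s*l[1])/1e3,q[1]+(s*l[0]+c*l[1])/1e3,l[2]/1e3])
def inv(qc,p):
    d=(np.array(p)[:2]-qc[:2])*1e3;c,s=np.cos(qc[2]),np.sin(qc[2]);return np.array([c*d[0]+s*d[1],-s*d[0]+c*d[1]])
E
python3 - <<'E'
from fit import *
st=load('st2.npz')
A=lambda *u:np.array((110,80))+np.array(u)/2.6-0.5+.5/2.6
pts=[(A(331,0),lambda q:(q[3],-36,6)),(A(331,225),lambda q:(q[4],-36,6)),(A(145,0),lambda q:(q[5],-122,6)),(A(155,195),lambda q:(q[6],-122,6)),
(A(352,242),(-36,-25,30)),(A(352,268),(-26,-25,30)),(A(352,360),(26,-25,30)),(A(352,388),(36,-25,30)),(A(680,247),lambda q:(-36,q[9],30)),
(A(232,195),lambda q:(-60,q[7],40)),(A(226,393),lambda q:(35,q[7],40)),(A(297,263),lambda q:(-26,q[8],46)),(A(293,383),lambda q:(26,q[8],46))]
q,r=fit(pts,st,[.67,.04,.2,-150.,-40,-150,-60,-80,-53,130])
np.save('qc.npy',q[:3])
print(q,np.degrees(q[2]));print(r)
for n,l in [('pad',(0,98,32.5)),('shoe',(0,-53,6)),('lane',(0,-66,6)),('stop',(0,-80,23))]: print(n,w(q,l),proj('wrist',w(q,l),st))
for n,u,z in [('b2 fl',(412,412),86),('b2 nl',(412,310),86),('b2 nr',(525,312),86),('b2 fr',(525,415),86),('b1 nr',(645,312),86),('b1 fl',(530,415),86)]:
    print(n,inv(q,ray('wrist',A(*u),z/1e3,st)))
st1=load('st1.npz')
for n,l in [('tongue',(-151,-122,6)),('t2',(-151,-36,6))]: print(n,(proj('wrist',w(q,l),st1)-[150,125])*3.5)
for c in ['scene','side']:
  for n,l in [('pad',(0,98,32.5)),('shoe',(0,-53,6))]: print(c,n,proj(c,w(q,l)))
E
```

```text
[   0.6649    0.0397    0.1917 -144.2902  -40.4134 -142.8905  -53.9655
  -80.074   -50.3152  127.7733] 10.986292523177164
[[ 0.1826 -0.0002]
 [ 0.2712 -0.0003]
 [-0.6175  0.0349]
 [ 0.5118 -0.0303]
 [ 0.0959  0.5427]
 [ 0.0412 -1.3861]
 [-0.2295  3.2083]
 [-0.2791 -0.2346]
 [-0.0074  0.5499]
 [-1.8095 -0.9808]
 [ 3.5599 -0.4034]
 [-1.0469  3.2563]
 [ 1.1349 -1.1401]]
pad [0.6462 0.1359 0.0325] [344.3047 203.843 ]
shoe [ 0.675  -0.0124  0.006 ] [224.5089 196.1585]
lane [ 0.6775 -0.0251  0.006 ] [214.722  196.0127]
stop [ 0.6801 -0.0389  0.023 ] [201.7903 199.5139]
b2 fl [22.9958  1.7465]
b2 nl [-20.6717   0.4804]
b2 nr [-20.5395  45.1111]
b2 fr [23.6215 48.2589]
b1 nr [-21.2731  92.4942]
b1 fl [23.59   50.3156]
tongue [28.9204 68.7335]
t2 [231.3501  28.1944]
scene pad [319.7314 204.4264]
scene shoe [262.6758 227.1031]
side pad [208.9516 213.9411]
side shoe [229.222  197.4503]
```

```bash
python3 - <<'E'
import cv2
im=cv2.imread('pics/w2.png')
cv2.imwrite('pics/w2b.png',cv2.resize(im[145:240,160:260],None,fx=6,fy=6,interpolation=cv2.INTER_CUBIC))
E
```

```text
(no output)
```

View pics/w2b.png

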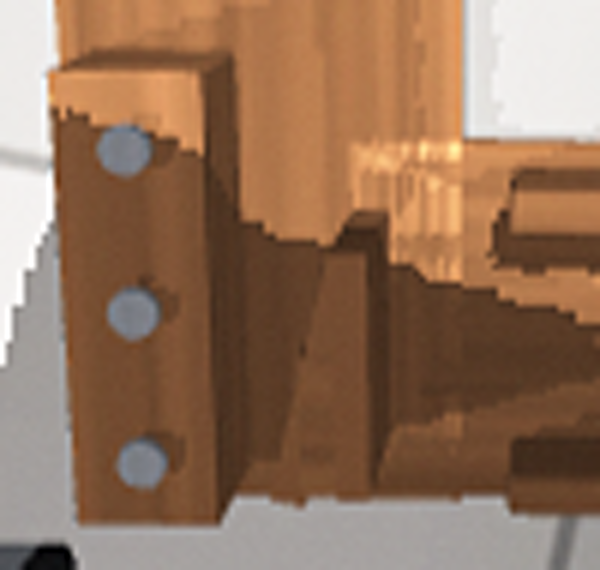

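```bash
python3 - <<'E'
from fit import *
st=load('st2.npz')
A=lambda *u:np.array((110,80))+np.array(u)/2.6-0.5+.5/2.6
D=lambda *u:np.array((160,145))+np.array(u)/6-0.5+.5/6
pts=[(A(331,0),lambda q:(q[3],-36,6)),(A(331,225),lambda q:(q[4],-36,6)),(A(145,0),lambda q:(q[5],-122,6)),(A(155,195),lambda q:(q[6],-122,6)),
(D(513,187),(-36,-25,30)),(D(513,232),(-26,-25,30)),(D(512,480),(26,-25,30)),(D(512,514),(36,-25,30)),(A(680,247),lambda q:(-36,q[9],30)),
(D(200,72),lambda q:(-60,q[7],40)),(D(217,523),lambda q:(35,q[7],40)),(D(232,52),lambda q:(-60,q[7],6)),
(D(368,250),lambda q:(-26,q[8],46)),(D(370,495),lambda q:(26,q[8],46)),(D(325,250),lambda q:(-26,q[8]-7.5,46)),(D(283,495),lambda q:(26,q[8]-20.5,46)),(D(388,212),lambda q:(-26,q[8],6))]
q,r=fit(pts,st,[.67,.04,.2,-150.,-40,-150,-60,-80,-53,130])
np.save('qc.npy',q[:3])
print(q,np.degrees(q[2]));print(r)
for n,l in [('pad',(0,98,32.5)),('shoe',(0,-53,6)),('lane',(0,-66,6)),('stop',(0,-80,23))]: print(n,w(q,l),proj('wrist',w(q,l),st))
for n,u,z in [('b2 fl',(412,412),86),('b2 nl',(412,310),86),('b2 nr',(525,312),86),('b2 fr',(525,415),86),('b1 nr',(645,312),86),('b1 fl',(530,415),86)]:
    print(n,inv(q,ray('wrist',A(*u),z/1e3,st)))
E
```

```text
Traceback (most recent call last):
  File "fit.py", line 12, in fit
    r=least_squares(f,x0,loss='soft_l1',x_scale=[.01,.01,.1]+[1.]*(len(x0)-3)); return r.x,r.fun.reshape(-1,2)
  File "fit.py", line 11, in <lambda>
    f=lambda q:np.concatenate([proj(cam,w(q,l),st)-uv for uv,l in pts])
                               ~~~~^^^^^^^^^^^^^^^
  File "h.py", line 18, in proj
    k,P=campose(c,st)
        ~~~~~~~^^^^^^
  File "h.py", line 8, in campose
    k=manip.get_calibration(c)
ValueError: time passes only in moves, steps and waits
```

```bash
sed -i 's/^def campose/_K={}\ndef _cal(c):\n    if c not in _K: _K[c]=manip.get_calibration(c)\n    return _K[c]\ndef campose/; s/k=manip.get_calibration(c)/k=_cal(c)/' h.py; sed -i 's/_K\[c\]=k=_cal(c)/_K[c]=manip.get_calibration(c)/;' h.py; head -14 h.py
cat > fc.py <<'E'
from fit import *
st=load('st2.npz')
A=lambda *u:np.array((110,80))+np.array(u)/2.6-0.5+.5/2.6
D=lambda *u:np.array((160,145))+np.array(u)/6-0.5+.5/6
pts=[(A(331,0),lambda q:(q[3],-36,6)),(A(331,225),lambda q:(q[4],-36,6)),(A(145,0),lambda q:(q[5],-122,6)),(A(155,195),lambda q:(q[6],-122,6)),
(D(513,187),(-36,-25,30)),(D(513,232),(-26,-25,30)),(D(512,480),(26,-25,30)),(D(512,514),(36,-25,30)),(A(680,247),lambda q:(-36,q[9],30)),
(D(200,72),lambda q:(-60,q[7],40)),(D(217,523),lambda q:(35,q[7],40)),(D(232,52),lambda q:(-60,q[7],6)),
(D(368,250),lambda q:(-26,q[8],46)),(D(370,495),lambda q:(26,q[8],46)),(D(325,250),lambda q:(-26,q[8]-7.5,46)),(D(283,495),lambda q:(26,q[8]-20.5,46)),(D(388,212),lambda q:(-26,q[8],6))]
q,r=fit(pts,st,[.67,.04,.2,-150.,-40,-150,-60,-80,-53,130])
np.save('qc.npy',q[:3])
print(q,np.degrees(q[2]));print(r)
for n,l in [('pad',(0,98,32.5)),('shoe',(0,-53,6)),('lane',(0,-66,6)),('stop',(0,-80,23))]: print(n,w(q,l),proj('wrist',w(q,l),st))
for n,u,z in [('b2 fl',(412,412),86),('b2 nl',(412,310),86),('b2 nr',(525,312),86),('b2 fr',(525,415),86),('b1 nr',(645,312),86),('b1 fl',(530,415),86)]:
    print(n,inv(q,ray('wrist',A(*u),z/1e3,st)))
E
python3 fc.py
```

```text
import numpy as np, cv2
from rig import manip
def snap(c,fn=None):
    im=manip.grab_frame(c)
    if fn: cv2.imwrite('pics/'+fn,im[:,:,::-1])
    return im
_K={}
def _cal(c):
    if c not in _K: _K[c]=manip.get_calibration(c)
    return _K[c]
def campose(c,st=None):
    k=_cal(c)
    if 'pose' in k: return k,np.array(k['pose'])
    st=st or manip.observe()
[   0.6672    0.0403    0.1969 -146.8263  -42.9604 -145.8539  -56.9524
  -85.458   -52.8824  127.9913] 11.282791968119918
[[-0.2982  0.0018]
 [ 0.2446 -0.0015]
 [-1.0921  0.0529]
 [ 0.4292 -0.0283]
 [ 0.0771 -0.4171]
 [ 0.065   0.1225]
 [ 0.1719 -1.3843]
 [ 0.161   0.2481]
 [-0.009   1.9258]
 [-0.4893 -0.5073]
 [ 0.4756  0.7248]
 [ 0.0518 -0.6845]
 [-0.1666  0.0213]
 [ 0.4521  0.7715]
 [ 0.5546 -0.0434]
 [-1.935   0.611 ]
 [ 0.1503 -0.9574]]
pad [0.648  0.1364 0.0325] [344.3009 205.271 ]
shoe [ 0.6775 -0.0117  0.006 ] [224.6769 198.0623]
lane [ 0.6801 -0.0244  0.006 ] [214.9101 197.9656]
stop [ 0.6828 -0.0382  0.023 ] [202.0162 201.6074]
b2 fl [20.6446  1.4521]
b2 nl [-23.0288   0.412 ]
b2 nr [-22.6657  45.0415]
b2 fr [21.511  47.9607]
b1 nr [-23.1541  92.4277]
b1 fl [21.4901 50.0175]
```

```bash
python3 - <<'E'
from fit import *
a=np.radians(72)
c,s=np.cos(a),np.sin(a)
R=np.array([[c,s,0],[s,-c,0],[0,0,-1.]])
manip.movep([0.43,0.175,0.24],R)
st=manip.observe(); np.savez('st3.npz',p=st['tcp_pos'],R=st['eef_rot'])
print(st['time'],st['tcp_pos'],st['joint_pos'])
im=snap('wrist','w3.png')
for d in manip.pinpoint('wrist','bottle3'): print(np.round(d['at'],1),round(d['conf'],2),ray('wrist',d['at'],0,st))
E
```

```text
7.4 [0.4308 0.1749 0.2402] [ 13.9457  15.0519 110.8531  -0.0064  54.0407 -58.0938]
[260.  162.8] 0.86 [0.4265 0.1846 0.    ]
[258.7 311.4] 0.64 [0.6574 0.1087 0.    ]
```

View pics/w3.png

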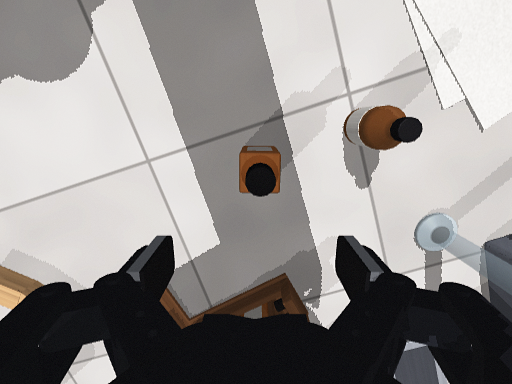

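```bash
python3 - <<'E'
import cv2
im=cv2.imread('pics/w3.png')
cv2.imwrite('pics/w3b.png',cv2.resize(im[135:205,225:295],None,fx=8,fy=8,interpolation=cv2.INTER_CUBIC))
E
```

```text
(no output)
```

View pics/w3b.png

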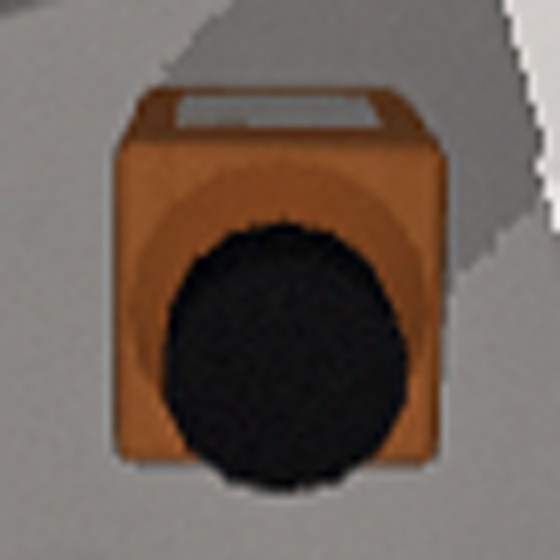

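```bash
python3 - <<'E'
from fit import *
st=load('st3.npz')
E=lambda *u:np.array((225,135))+np.array(u)/8-0.5+.5/8
q,r=fit([(E(115,140),(-23,-23,80)),(E(445,143),(-23,23,80)),(E(115,463),(23,-23,80)),(E(441,465),(23,23,80)),(E(140,88),(-23,-21,0)),(E(404,88),(-23,21,0)),(E(286,490),lambda q:(15,0,122))],st,[.43,.178,-.3])
print(q,np.degrees(q[2])); print(r); np.save('qb.npy',q)
print(np.degrees(np.arctan2(q[1],q[0])))
# wedge reproj check
E
```

```text
[ 0.4243  0.183  -0.3179] -18.211789096703416
[[-0.5791 -0.2042]
 [ 0.8183 -0.4284]
 [-0.0745  0.5415]
 [ 0.1089  0.4305]
 [ 1.1304 -0.7061]
 [-1.0525 -0.5964]
 [-0.167   0.803 ]]
23.331676275766533
```

```bash
cat >> fit.py <<'E'
def Rz(a):
    c,s=np.cos(a),np.sin(a); return np.array([[c,s,0],[s,-c,0],[0,0,-1.]])
E
python3 - <<'E'
from fit import *
qb=np.load('qb.npy'); qc=np.load('qc.npy')
R=Rz(qb[2]+np.pi/2)
manip.movep([qb[0],qb[1],0.15],R)
manip.move_l([qb[0],qb[1],0.063],R,rate=0.12,stop_force=15)
o=manip.observe();print(o['time'],o['tcp_pos'],o['ft_force'])
manip.move_gripper(0.03,force=30)
o=manip.observe();print(o['time'],o['tcp_pos'],o['opening'],o['ft_force'])
np.save('zg.npy',o['tcp_pos'])
manip.move_l([qb[0],qb[1],0.223],rate=0.2)
p=w(qc,(0,-26,0)); 
manip.movep([p[0],p[1],0.223],Rz(qc[2]))
o=manip.observe();print(o['time'],o['tcp_pos'],o['opening'],o['joint_pos'],o['ft_force'])
st=o;np.savez('st4.npz',p=st['tcp_pos'],R=st['eef_rot'])
snap('wrist','w4.png');im=snap('scene');cv2.imwrite('pics/s4.png',cv2.resize(im[100:290,170:400,::-1],None,fx=3,fy=3))
E
```

```text
8.825 [0.4248 0.1831 0.0638] [ 0.4261  0.2628 -0.673 ]
9.2667 [0.4245 0.183  0.0635] 0.0453518888900845 [-0.7154 -1.3326  6.316 ]
11.3667 [0.6716 0.0155 0.2225] 0.0454059678414032 [ -4.3078  32.9031  83.2175   0.0114  63.95   -15.6982] [-0.8516  0.1474 -0.9135]
```

View pics/w4.png

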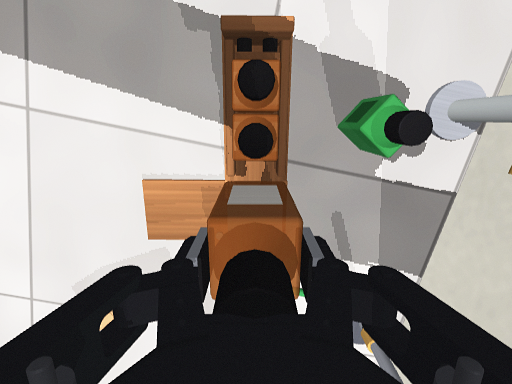

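View pics/s4.png

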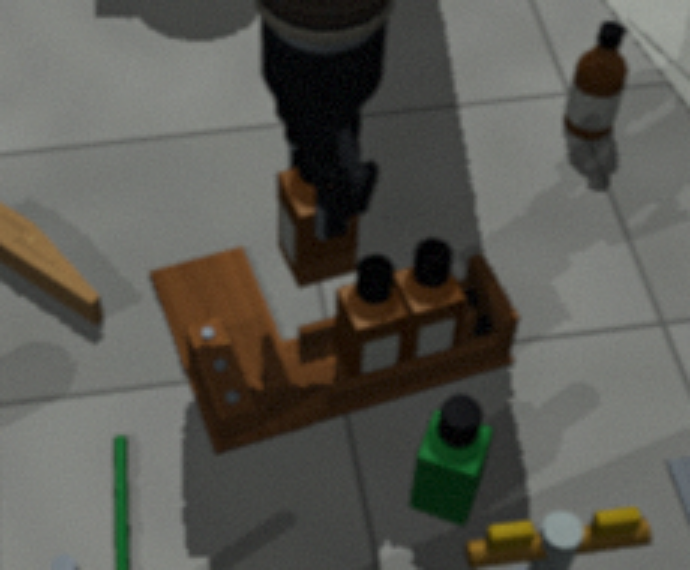

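```bash
python3 - <<'E'
from fit import *
st=load('st4.npz');qc=np.load('qc.npy')
t=st['tcp_pos']; print(inv(qc,t))
R=st['eef_rot']; print(np.degrees(np.arctan2(R[1,0],R[0,0])-qc[2]))
q=np.array([t[0],t[1],np.arctan2(R[1,0],R[0,0])]); z=(t[2]-.0635)*1000
for l in [(-23,23,0),(23,23,0),(-23,23,80),(23,23,80)]: print(l,proj('wrist',w(q,(l[0],l[1],l[2]+z)),st))
im=cv2.imread('pics/w4.png');cv2.imwrite('pics/w4b.png',cv2.resize(im[120:320,180:330],None,fx=4,fy=4,interpolation=cv2.INTER_CUBIC)[:600])
for n,l in [('shoe',(-26,-53,46)),('shoe',(26,-53,46)),('wall',(-26,-25,30)),('wall',(26,-25,30)),('b2',(-23,1,86)),('b2',(23,1,86)),('tongue',(-151,-36,6)),('endwall',(-26,100,30)),('endwall',(26,100,30))]: print(n,proj('wrist',w(qc,l),st),(proj('wrist',w(qc,l),st)-[180,120])*4)
E
```

```text
[ -0.5077 -25.1266]
0.10267148889345598
(-23, 23, 0) [222.7654 180.1197]
(23, 23, 0) [284.564  180.0956]
(-23, 23, 80) [202.7546 218.2549]
(23, 23, 80) [302.741  218.2514]
shoe [232.8816 200.898 ] [211.5265 323.5919]
shoe [276.3642 200.9639] [385.457  323.8558]
wall [233.4509 175.2161] [213.8034 220.8642]
wall [275.8899 175.2722] [383.5598 221.0889]
b2 [231.6173 161.022 ] [206.469  164.0879]
b2 [277.581  161.0779] [390.3239 164.3115]
tongue [140.5126 179.5904] [-157.9496  238.3617]
endwall [231.2098  63.9622] [ 204.8392 -224.1514]
endwall [278.3656  63.9849] [ 393.4624 -224.0602]
```

View pics/w4b.png

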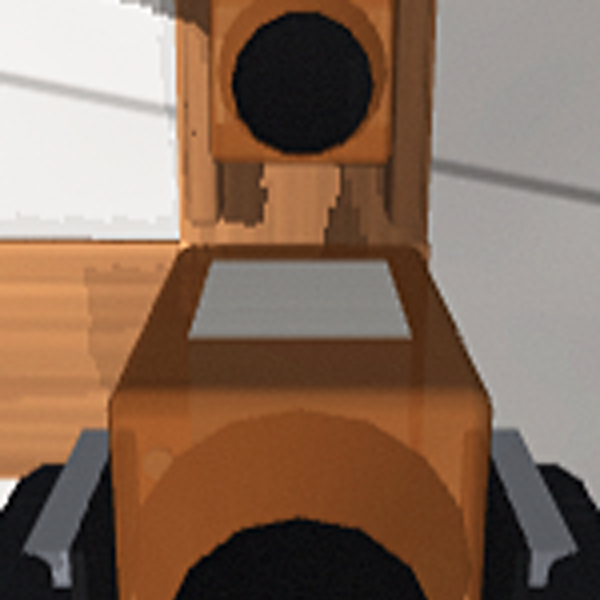

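```bash
python3 - <<'E'
from fit import *
qc=np.load('qc.npy'); p=w(qc,(-0.5,-26,0)); zg=np.load('zg.npy')[2]
R=Rz(qc[2])
manip.move_l([p[0],p[1],zg+.05],R,rate=0.12)
o=manip.observe();print(o['time'],inv(qc,o['tcp_pos']),o['tcp_pos'][2]-zg,o['ft_force'])
h=manip.move_l([p[0],p[1],zg+.012],R,rate=0.05,stop_force=5)
o=manip.observe();print(h,o['time'],inv(qc,o['tcp_pos']),o['tcp_pos'][2]-zg,o['ft_force'])
h=manip.move_l([p[0],p[1],zg+.003],R,rate=0.015,stop_force=3)
o=manip.observe();print(h,o['time'],inv(qc,o['tcp_pos']),o['tcp_pos'][2]-zg,o['ft_force'],o['opening'])
im=snap('wrist','w5.png');snap('scene','s5.png')
E
```

```text
12.5333 [ -0.1316 -26.0762] 0.05079799438895373 [ 0.6278  0.942  -1.3457]
False 13.4417 [ -0.3454 -26.0607] 0.012247006090179965 [ 0.3648  0.0036 -1.6299]
True 13.9 [ -0.477  -25.9995] 0.005981148242774126 [-0.5848  1.0862  5.9295] 0.0456401807856075
```

View pics/w5.png

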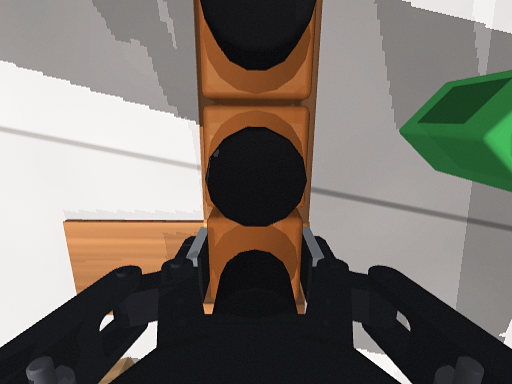

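```bash
python3 - <<'E'
from fit import *
qc=np.load('qc.npy')
manip.move_gripper(0.085)
o=manip.observe();print(o['time'],o['opening'],o['ft_force'])
p=o['tcp_pos']; manip.move_l([p[0],p[1],0.21],rate=0.15)
snap('wrist','w6.png')
a=np.radians(44.4); g=[.4865-.015*np.cos(a),-.2371-.015*np.sin(a)]
try: manip.movep([.50,-.225,.20],Rz(a-np.pi/2))
except Exception as e: print(e)
o=st=manip.observe();print(o['time'],o['tcp_pos'],o['joint_pos'])
np.savez('st7.npz',p=st['tcp_pos'],R=st['eef_rot'])
snap('wrist','w7.png')
im=snap('scene');cv2.imwrite('pics/s7.png',cv2.resize(im[100:290,170:400,::-1],None,fx=3,fy=3,interpolation=cv2.INTER_CUBIC))
for n,z in [('wedge',0),('wedge_nose',.016)]:
  for d in manip.pinpoint('wrist',n): print(n,np.round(d['at'],1),round(d['conf'],2),ray('wrist',d['at'],z,st))
E
```

```text
14.475 0.08490470566960817 [0.7745 0.1914 0.2971]
16.75 [ 0.5007 -0.2246  0.2   ] [-31.0591  24.547  102.7372   0.0083  52.6987  14.4278]
wedge [253.6 191.1] 0.82 [ 0.4847 -0.2391  0.    ]
wedge_nose [265.1  75.3] 0.63 [ 0.5895 -0.154   0.016 ]
```

View pics/w6.png

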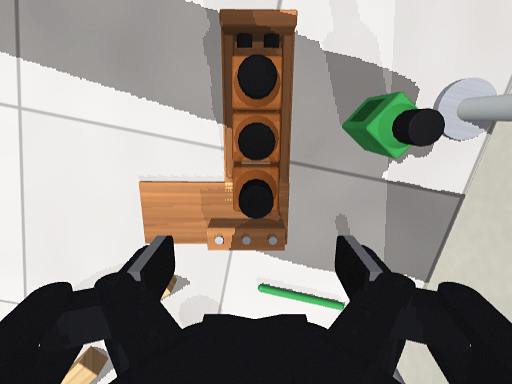

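View pics/w7.png

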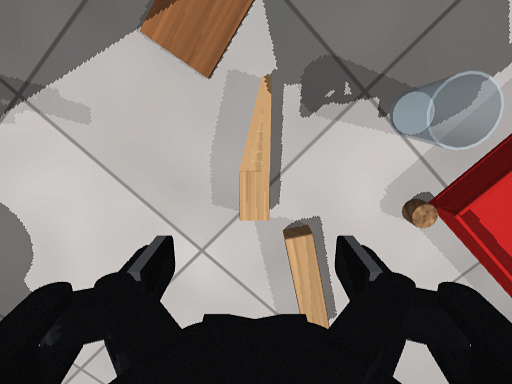

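View pics/s7.png

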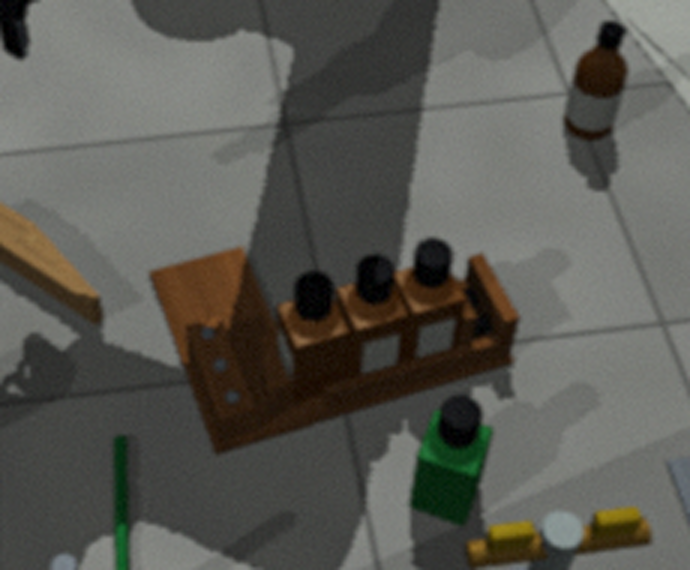

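```bash
python3 - <<'E'
import cv2
im=cv2.imread('pics/w7.png')
cv2.imwrite('pics/w7b.png',cv2.resize(im[65:245,205:325],None,fx=3.3,fy=3.3,interpolation=cv2.INTER_CUBIC))
E
```

```text
(no output)
```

View pics/w7b.png

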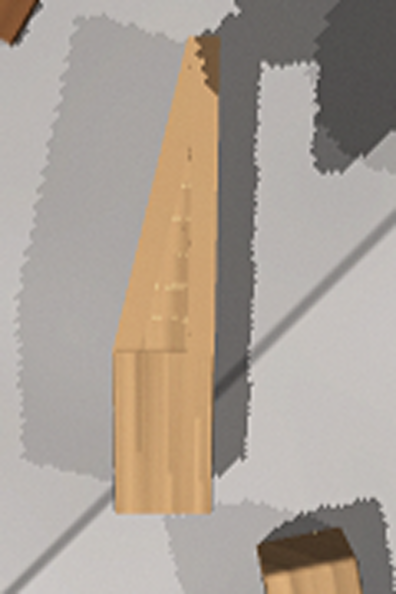

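```bash
python3 - <<'E'
from fit import *
st=load('st7.npz')
E=lambda *u:np.array((205,65))+np.array(u)/3.3-0.5+.5/3.3
q,r=fit([(E(113,352),(30,17.5,32)),(E(213,352),(30,-17.5,32)),(E(116,514),(-30,17.5,32)),(E(212,514),(-30,-17.5,32)),(E(190,37),(130,-7.5,32)),(E(219,37),(130,-17.5,32))],st,[.4865,-.237,.775])
print(q,np.degrees(q[2])); print(r); np.save('qw.npy',q)
for u,z in [((263,574),.032),((352,558),.032),((257,547),0),((342,527),0)]: print(inv(q,ray('wrist',E(*u),z,st)))
E
```

```text
[ 0.4866 -0.2384  0.7741] 44.35140325659763
[[-0.1229 -0.1455]
 [ 0.5788 -0.087 ]
 [-0.3402  0.5279]
 [ 0.0303  0.5838]
 [-0.521  -0.2802]
 [ 0.397  -0.2621]]
[-52.7123 -36.5328]
[-46.2924 -68.8044]
[-55.8164 -37.5915]
[-47.1264 -71.2975]
```

```bash
python3 - <<'E'
from fit import *
qc=np.load('qc.npy');qw=np.load('qw.npy')
R=Rz(qw[2]-np.pi/2); g=w(qw,(5,0,0))
manip.move_l([g[0],g[1],.07],R,rate=.15)
manip.move_l([g[0],g[1],.013],R,rate=.1,stop_force=12)
o=manip.observe();print(o['time'],o['tcp_pos'],o['ft_force'])
manip.move_gripper(0.02,force=35)
o=manip.observe();print(o['time'],o['tcp_pos'],o['opening'],o['ft_force'],inv(qw,o['tcp_pos'])); z0=o['tcp_pos'][2]; np.save('z0.npy',z0)
gw=inv(qw,o['tcp_pos'])[0]; np.save('gw.npy',gw)
manip.move_l([g[0],g[1],.10],rate=.15)
n=-75
p=w(qc,(n-130+gw,-65,0)); R2=Rz(qc[2]-np.pi/2)
manip.movep([p[0],p[1],.10],R2)
manip.move_l([p[0],p[1],z0+.006+.012],R2,rate=.1)
o=st=manip.observe();print(o['time'],inv(qc,o['tcp_pos']),o['tcp_pos'][2],o['opening'],o['ft_force'])
np.savez('st8.npz',p=st['tcp_pos'],R=st['eef_rot'])
snap('wrist','w8.png');snap('scene','s8.png')
im=snap('scene');cv2.imwrite('pics/s8.png',cv2.resize(im[100:290,170:400,::-1],None,fx=3,fy=3,interpolation=cv2.INTER_CUBIC))
E
```

```text
18.6917 [ 0.4904 -0.235   0.0134] [-0.2678  0.0754  0.1248]
19.2 [ 0.4904 -0.235   0.0134] 0.034511713958568356 [-1.282  -0.2233  6.3494] [ 5.0421 -0.1501]
21.6167 [-199.8134  -65.2492] 0.03168799526577787 0.03437271448083344 [ 0.262  -0.0879 -0.9598]
```

View pics/w8.png

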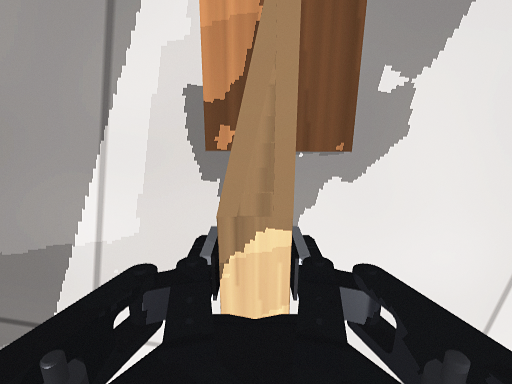

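View pics/s8.png

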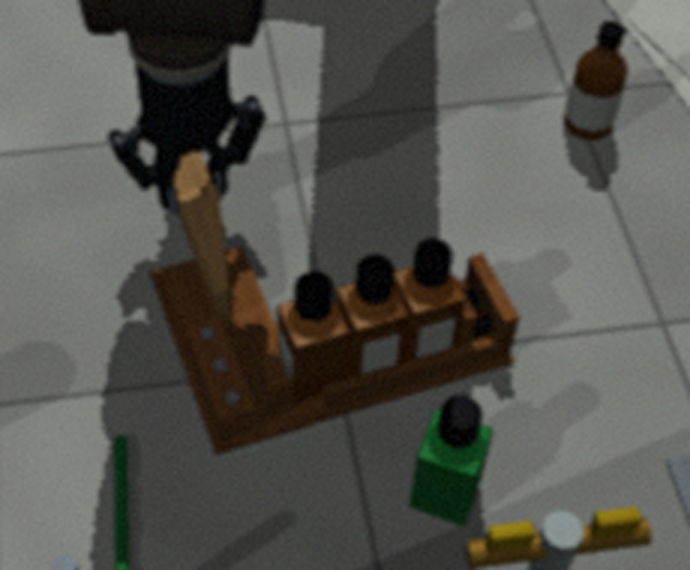

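```bash
python3 - <<'E'
from fit import *
qc=np.load('qc.npy');st=load('st8.npz')
z=(.0317-.0134)*1e3
for n,l in [('nose top -y',(130,-17.5,32)),('nose top+y',(130,-7.5,32)),('butt-y',(-30,-17.5,32)),('butt+y',(-30,17.5,32)),('30+',(30,17.5,32))]:
    L=(l[0]-75-130,l[1]-65.2,l[2]+z)
    print(n,(proj('scene',w(qc,L))-[170,100])*3, proj('wrist',w(qc,L),st))
E
```

```text
nose top -y [214.8635 292.7806] [303.4231 -47.8389]
nose top+y [226.3539 289.5301] [275.1153 -47.7999]
butt-y [160.3865 159.2513] [288.6755 328.2656]
butt+y [197.5114 149.6307] [220.1891 328.3291]
30+ [217.9115 196.4954] [215.5466 218.0843]
```

```bash
python3 - <<'E'
from fit import *
qc=np.load('qc.npy');gw=float(np.load('gw.npy'));z0=float(np.load('z0.npy'))
R2=Rz(qc[2]-np.pi/2)
def go(n,y,dz,**k):
    p=w(qc,(n-130+gw,y,0)); h=manip.move_l([p[0],p[1],z0+.006+dz],R2,**k)
    o=manip.observe();t=inv(qc,o['tcp_pos']);print(h,round(o['time'],2),'n',t[0]+130-gw,'y',t[1],'dz',o['tcp_pos'][2]-z0-.006,o['ft_force']); return h
go(-75,-65,.001,rate=.04,stop_force=4)
go(-40,-65,.001,rate=.06,stop_force=5)
go(10,-65,.001,rate=.05,stop_force=5)
st=manip.observe();np.savez('st9.npz',p=st['tcp_pos'],R=st['eef_rot'])
snap('wrist','w9.png')
im=snap('scene');cv2.imwrite('pics/s9.png',cv2.resize(im[100:290,170:400,::-1],None,fx=3,fy=3,interpolation=cv2.INTER_CUBIC))
E
```

```text
False 22.19 n -75.14104323274834 y -64.92181827050939 dz 0.0006734698410121604 [ 0.2114  0.6645 -0.1066]
False 22.93 n -40.2862350073073 y -64.81420908391897 dz 0.0008775272449465538 [-0.1262 -0.8106 -0.9176]
False 24.07 n 9.703994162480807 y -64.97067610079051 dz 0.0009594749770344465 [ 0.5061 -0.8275 -1.1167]
```

View pics/w9.png

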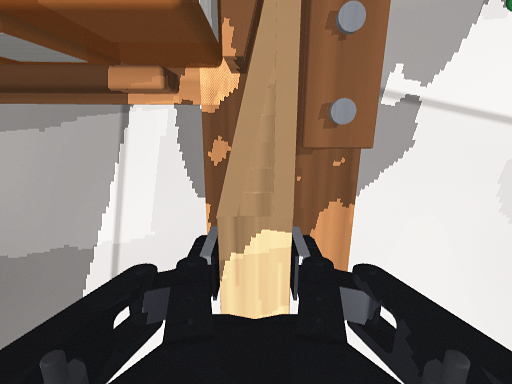

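View pics/s9.png

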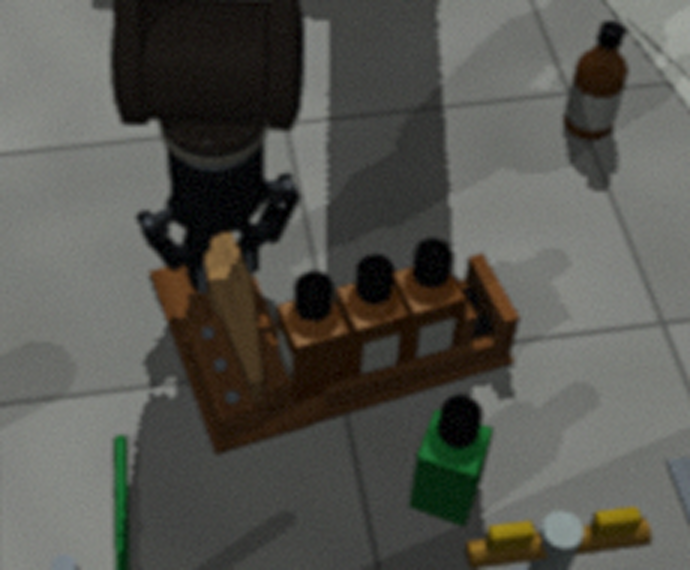

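```bash
python3 - <<'E'
from fit import *
qc=np.load('qc.npy');gw=float(np.load('gw.npy'));z0=float(np.load('z0.npy'))
R2=Rz(qc[2]-np.pi/2)
def go(n,y,dz,**k):
    p=w(qc,(n-130+gw,y,0)); h=manip.move_l([p[0],p[1],z0+.006+dz],R2,**k)
    o=manip.observe();t=inv(qc,o['tcp_pos']);print(h,round(o['time'],2),'n',t[0]+130-gw,'y',t[1],'dz',o['tcp_pos'][2]-z0-.006,o['ft_force']); return h,t[1]
h,y=go(10,-72,.001,rate=.012,stop_force=3)
y=y+.7
h,_=go(30,y,.001,rate=.03,stop_force=5)
go(manip.observe() and 30 if not h else inv(qc,manip.observe()['tcp_pos'])[0]+130-gw,y,0,rate=.02,stop_force=3)
manip.move_gripper(.085)
o=manip.observe();p=o['tcp_pos'];print(o['time'],inv(qc,p)-[gw,0],o['ft_force'])
E
```

```text
True 24.55 n 9.573542393407063 y -67.70575995412419 dz 0.00069017524495678 [ 0.9221  1.5066 -0.7251]
False 25.38 n 29.8496925017299 y -66.92491758536258 dz 0.0009400491841750156 [ 0.5414 -0.4292 -1.9263]
False 25.63 n 29.946263400799207 y -67.00822695525814 dz 5.3882259521456297e-05 [-0.5145  0.1755 -0.2394]
26.1833 [-100.0056  -67.0276] [ 0.0873 -0.1064 -0.443 ]
```

```bash
python3 - <<'E'
from fit import *
qc=np.load('qc.npy')
R2=Rz(qc[2]-np.pi/2)
def go(x,y,z,**k):
    p=w(qc,(x,y,0)); h=manip.move_l([p[0],p[1],z],R2,**k)
    o=manip.observe();t=inv(qc,o['tcp_pos']);c,s=np.cos(qc[2]),np.sin(qc[2]);f=o['ft_force']
    print(h,round(o['time'],2),'x',t[0],'y',t[1],'z',o['tcp_pos'][2],'f',c*f[0]+s*f[1],-s*f[0]+c*f[1],f[2]); return h,t
t=inv(qc,manip.observe()['tcp_pos'])
go(t[0],t[1],.09,rate=.15)
go(-160,-69,.09,rate=.2)
manip.move_gripper(0.0,force=40)
go(-160,-69,.022,rate=.12,stop_force=10)
h,t=go(-125,-69,.022,rate=.03,stop_force=4)
st=manip.observe();np.savez('st10.npz',p=st['tcp_pos'],R=st['eef_rot'])
snap('wrist','w10.png')
im=snap('scene');cv2.imwrite('pics/s10.png',cv2.resize(im[100:290,170:400,::-1],None,fx=3,fy=3,interpolation=cv2.INTER_CUBIC))
E
```

```text
False 26.8 x -95.2533706597653 y -66.91627176344869 z 0.08959560607234329 f 0.49268852119610806 0.4218248521533391 -0.1679439110045877
False 27.27 x -160.17594243031635 y -69.1440888103061 z 0.08939350546920956 f -0.05175964042683237 0.06186331391057829 -0.38766071243983147
False 28.76 x -159.79612487924578 y -69.08376875256005 z 0.02234713537154359 f 0.2265184877125081 -0.2791282279279094 0.2819105386091226
False 30.07 x -125.03729719428496 y -69.02559995768581 z 0.022016759032775533 f 0.9455171793888524 0.7860592649466449 -0.3400332104019999
```

View pics/w10.png

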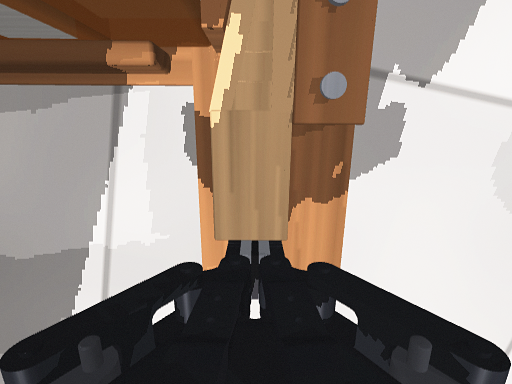

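View pics/s10.png

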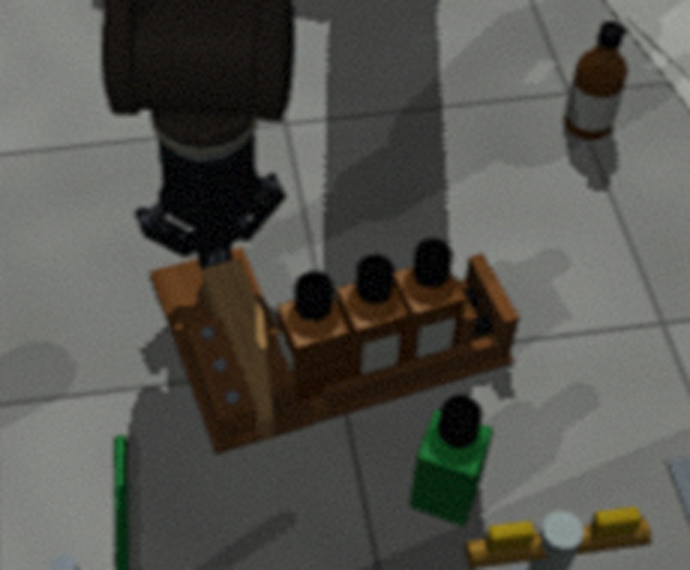

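```bash
python3 - <<'E'
from fit import *
qc=np.load('qc.npy')
R2=Rz(qc[2]-np.pi/2)
def go(x,y,z,**k):
    p=w(qc,(x,y,0)); h=manip.move_l([p[0],p[1],z],R2,**k)
    o=manip.observe();t=inv(qc,o['tcp_pos']);c,s=np.cos(qc[2]),np.sin(qc[2]);f=o['ft_force']
    print(h,round(o['time'],2),'x',t[0],'y',t[1],'z',o['tcp_pos'][2],'f',c*f[0]+s*f[1],-s*f[0]+c*f[1],f[2]); return h,t
h,t=go(-105,-69,.022,rate=.04,stop_force=8)
h,t=go(-66,-69,.022,rate=.02,stop_force=16)
snap('wrist','w11.png')
im=snap('scene');cv2.imwrite('pics/s11.png',cv2.resize(im[100:290,170:400,::-1],None,fx=3,fy=3,interpolation=cv2.INTER_CUBIC))
E
```

```text
False 30.82 x -104.91515834598397 y -68.92107811305965 z 0.02193894753990133 f 0.22434568478838843 -0.03530607290370076 -0.004094734816389551
True 32.09 x -80.14652524136275 y -68.82226119545498 z 0.021472771559259404 f -0.8884146417199658 0.3281505837956288 0.5081571222604229
```

View pics/w11.png

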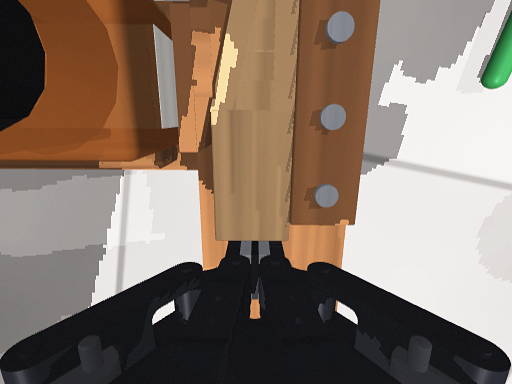

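View pics/s11.png

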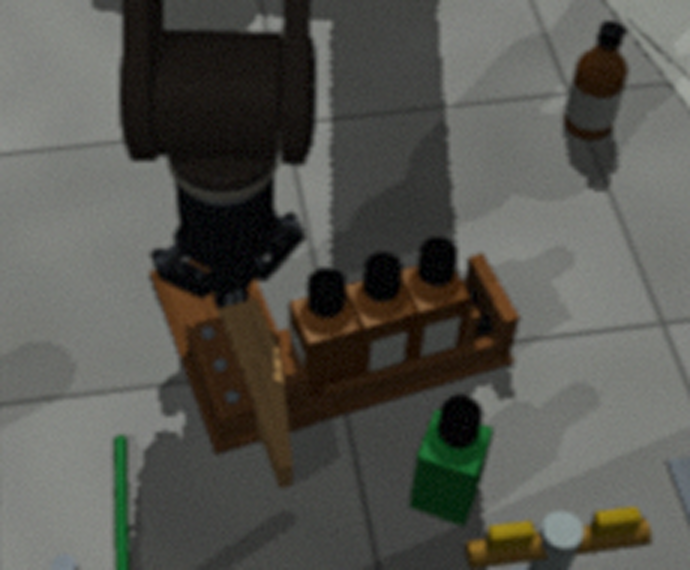

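```bash
python3 - <<'E'
from fit import *
qc=np.load('qc.npy')
R2=Rz(qc[2]-np.pi/2)
def go(x,y,z,**k):
    p=w(qc,(x,y,0)); h=manip.move_l([p[0],p[1],z],R2,**k)
    o=manip.observe();t=inv(qc,o['tcp_pos']);c,s=np.cos(qc[2]),np.sin(qc[2]);f=o['ft_force']
    print(h,round(o['time'],2),'x',t[0],'y',t[1],'z',o['tcp_pos'][2],'f',c*f[0]+s*f[1],-s*f[0]+c*f[1],f[2]); return h,t
manip.sleep(.2);go(-80.1,-69,.022,rate=.02,stop_force=16)
for i in range(2): h,t=go(-68,-69,.022,rate=.01,stop_force=16)
E
```

```text
False 32.64 x -80.07643030517161 y -68.99831304892776 z 0.02205262448725502 f -1.0660208745762747 0.3738241844433936 0.9108021559493877
True 33.13 x -80.03550971209414 y -68.73014682260009 z 0.02146882982137902 f -0.6396820326086775 0.31448693085311447 0.10636812299905886
True 33.63 x -80.04145219369828 y -68.49663939058694 z 0.02089099697238968 f 0.35336134127510477 -0.09654551191445532 -0.2561946164482082
```

```bash
python3 - <<'E'
from fit import *
qc=np.load('qc.npy')
R2=Rz(qc[2]-np.pi/2)
def go(x,y,z,**k):
    p=w(qc,(x,y,0)); h=manip.move_l([p[0],p[1],z],R2,**k)
    o=manip.observe();t=inv(qc,o['tcp_pos']);c,s=np.cos(qc[2]),np.sin(qc[2]);f=o['ft_force']
    print(h,round(o['time'],2),'x',t[0],'y',t[1],'z',o['tcp_pos'][2],'f',c*f[0]+s*f[1],-s*f[0]+c*f[1],f[2]); return h,t
h,t=go(-68,-69,.022,rate=.01,stop_force=17.3)
go(-110,-69,.022,rate=.1)
go(-110,-69,.22,rate=.2)
p=w(qc,(-40,-10,0)); a=qc[2]+np.pi/2
manip.movep([p[0],p[1],.22],Rz(a))
st=manip.observe();np.savez('st12.npz',p=st['tcp_pos'],R=st['eef_rot']);print(st['time'])
snap('wrist','w12.png')
im=snap('scene');cv2.imwrite('pics/s12.png',cv2.resize(im[100:290,170:400,::-1],None,fx=3,fy=3,interpolation=cv2.INTER_CUBIC))
im=snap('side');cv2.imwrite('pics/sd12.png',cv2.resize(im[130:330,130:360,::-1],None,fx=3,fy=3,interpolation=cv2.INTER_CUBIC))
for n,z in [('wedge_nose',.022),('pad_face',.0325),('shoe',.006)]:
  for d in manip.pinpoint('wrist',n): print(n,np.round(d['at'],1),round(d['conf'],2),inv(qc,ray('wrist',d['at'],z,st)))
E
```

```text
True 34.2 x -79.62952917451423 y -68.30764536395743 z 0.02040767448212595 f -0.2964819573420137 0.8564971438096887 -0.06371564041144487
False 34.65 x -109.49204593176972 y -69.21662147868943 z 0.022201152018998686 f 0.8409331712304462 -1.011783527125569 -0.7441057893419302
False 35.79 x -110.30308048046939 y -68.8116973673621 z 0.2190479137959134 f -0.08149752896063578 0.09384120170946164 -0.5483662144052925
38.3333
wedge_nose [199.6 266.8] 0.57 [ 89.1889 -85.591 ]
wedge_nose [264.9 204.2] 0.36 [-0.6365  3.1098]
pad_face [338.6 209.6] 0.64 [ 3.2318 94.7815]
shoe [232.1 202. ] 0.58 [  1.3068 -40.2665]
```

View pics/w12.png

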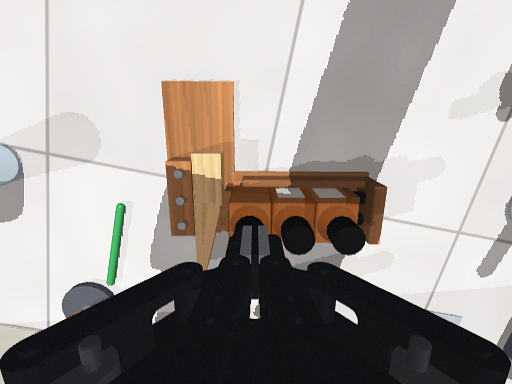

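View pics/s12.png

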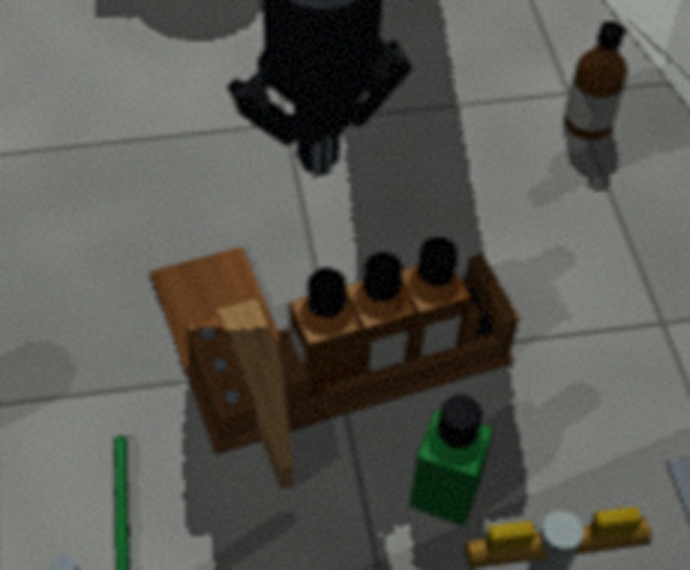

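View pics/sd12.png

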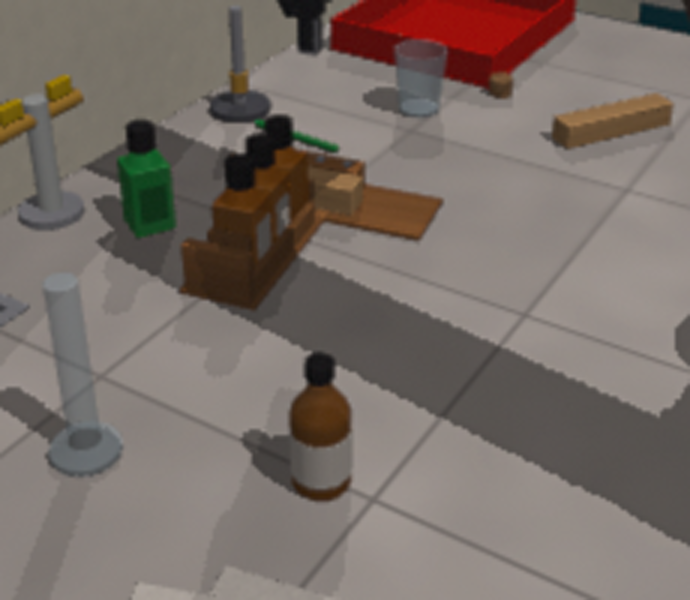

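```bash
python3 - <<'E'
import cv2
im=cv2.imread('pics/w12.png')
cv2.imwrite('pics/w12b.png',cv2.resize(im[140:275,155:395],None,fx=3.3,fy=3.3,interpolation=cv2.INTER_CUBIC))
E
```

```text
(no output)
```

View pics/w12b.png

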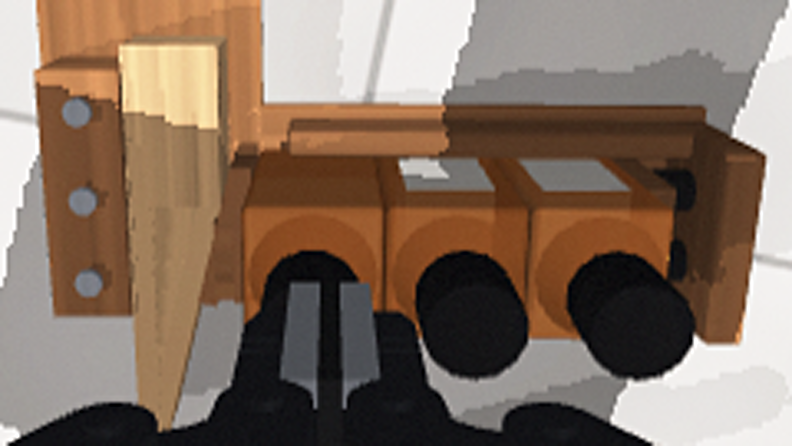

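```bash
python3 - <<'E'
from fit import *
qc=np.load('qc.npy');st=load('st12.npz')
E=lambda *u:np.array((155,140))+np.array(u)/3.3-0.5+.5/3.3
for n,u,z in [('b3 nl',(246,206),86),('b3 nr',(384,206),86),('b2 nl',(388,206),86),('b2 nr',(528,208),86),('b1 nl',(531,208),86),('b1 nr',(672,208),86),('stop',(122,75),40),('wedge butt l',(122,45),38),('wedge butt r',(219,45),38),('wall l',(290,122),30)]:
    print(n,inv(qc,ray('wrist',E(*u),z/1e3,st)))
E
```

```text
b3 nl [-23.4323 -36.3322]
b3 nr [-23.3627   6.8483]
b2 nl [-23.3607   8.0999]
b2 nr [-22.6347  51.9469]
b1 nl [-22.6332  52.8863]
b1 nr [-22.562   97.0392]
stop [-57.5259 -83.2546]
wedge butt l [-67.8161 -83.0524]
wedge butt r [-67.7625 -48.9625]
wall l [-38.4365 -24.7358]
```

```bash
python3 - <<'E'
from rig import manip
manip.sleep(.3)
print(manip.observe()['time'],manip.hand_in())
E
```

```text
the job is handed in; nothing more can be done
38.9333 None
```

Bottle3 is standing in the empty place, the wedge is jammed thin end first between the stop and the shoe, and the job was handed in at about 39 s.

- **Bottle3:** I gripped it by its body and lowered it until it touched the cradle floor. Contact came exactly 6 mm above bench level, which matches the floor thickness. Pictures after release show it upright and square beside bottle2.
- **Wedge:** I slid it in flat along the lane and touched the stop face to find its place (cradle y about -85 mm). Then I released it and pushed on the butt with closed fingers, stopping at 16 N. It ended with its nose about 89 mm past the cradle's x = 0. Two more pushes at 16 N moved it under 0.1 mm, and one at 17.3 N under 0.5 mm.
- **Final pictures:** The wedge lies flush against the stop. The shoe has moved about 13 mm towards +y, and the three bottles stand upright and pressed together. The other things on the bench look undisturbed, and the robot is clear of everything.

**Uncertain:** I could not measure how far the end pad was compressed. The network put the pad face at about 95 mm with modest confidence (0.64). The geometry suggests about 99–102 mm against its rest position of 98 mm. That the row is clamped therefore rests on the wedge stalling at 16–17 N and the bottles having closed up.

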